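# Back off the leaning hold-down screw and take out the block

### The job

Release the bright steel block from the grey clamping fixture: first turn the black handwheel anticlockwise about two thirds of a turn, following it as it rises along its leaning spindle, until the whole green band stands clear of the brass nut. Then lift the block out of its saddles and lay it gently (do not drop it) flat in the white tray, leaving the spindle backed off and the tin, the nut and the red plug where they are.

Things in the scene. Friction and masses are not known exactly. Their poses are not given: they have to be found in the camera images.
- fixture: Grey clamping fixture, fixed, left or right of the tray on the blue cart, handwheel end roughly towards the robot; base plate 200 x 80 x 12 mm. Origin: on the worktop, under the plate's long midline (plate x -115 to 85 mm); x from handwheel end to block end, z up. The spindle's axis leans 35 degrees from vertical: from pad to handwheel it points along (-0.574, 0, 0.819).
- saddles (a point): Midway between the two saddles, on the block's underside: (30, 0, 40) mm in the fixture's frame, same axes. The block lies along x on saddles 10 mm long at x -29 and 29 mm; between them is 48 mm of room for the fingers, 28 mm down to the plate. Saddle cheeks rise 7 mm beside the block, 1.5 mm clear; an end stop at x 36 to 44 mm rises 10 mm.
- pad (a point): Middle of the face of the orange pad (14 mm across) at the spindle's lower end, at first (-6, 0, 57) mm in the fixture's frame, 1 mm off the block's near upper edge; z outward along the spindle. At first it overhangs the block and keeps it from lifting; 13 mm or more out, the block lifts straight up. The brass nut, 30 mm across, ends 62 mm up the axis from the pad's starting place.
- wheel_center (a point): Centre of the black handwheel, a solid disc 56 mm across, 14 mm thick (hub 2 mm higher). z: spindle axis, outward, 35 degrees from vertical; x: to the white mark on the rim, turning with the wheel. With the spindle in it is at (-63, 0, 139) mm in the fixture's frame, and moves out along z as it turns. 31 mm of bare spindle below it at first; the rim is free all round.
- handwheel (a joint): Turn of the handwheel in rad: 0 as it starts, growing anticlockwise as seen from outside (right-hand screw about the axis that points outward), to a stop at 6.8. Stays where it is left; friction about 0.08 N m.
- spindle (a joint): How far spindle, pad and handwheel have come out along the axis, in m: 0 as it starts, to a stop at 0.026. Geared to the wheel: 24 mm a turn (0.00382 m a rad). The green band on the spindle is 14 mm wide, starts hidden in the nut and is wholly out at 0.014 (3.67 rad).
- block: Bright steel block, 70 x 17 x 16 mm, 0.1 kg, loose. Origin: centre of its underside; x along its length, z up. Starts in the fixture's saddles, its underside at z = 40 mm, 12 mm of its height standing free between the saddles for the fingers.
- tray: White open tray, fixed, 160 x 120 x 24 mm outside, walls and floor 4 mm. Origin: centre of its underside; x along its length, roughly away from the robot. It stands beside the fixture, to its left or right.
- tin: Green grease tin with light lid, 67 mm across, 38 mm high, loose, beyond the fixture; leave alone. Origin: centre of its underside.
- nut: Castle nut, 29 x 25 x 20 mm, loose, nearer the robot than fixture and tray; leave alone. Origin: centre of its underside.
- plug: Red plug, 38 mm across, 18 mm high, loose, beyond the tray; leave alone. Origin: centre of its underside.

How it is judged:
By the outcome, as a careful person would: the job done as asked, in the order asked, and still so for the second after the job is handed in, with the robot touching nothing.
It also fails if it takes over 72 s, if anything falls off the work surface, if the arm or the gripper's body presses on something with over 40 N, if the wrist force passes 120 N, or if a joint passes its speed limit or range.

### The arm

A 7-joint arm with a two-finger parallel gripper is mounted at the origin on a cart in front of the work surface, level with it; the furniture and walls round the work are solid. World frame = base frame: x ahead of the robot, y to its left, z up, the work surface at z = 0. Lengths are in m, angles in rad, forces in N, time in s.
With the tool pointing down it reaches from about 0.425 to 0.875 m from the base axis. Payload 4.7 kg.
Tool frame: the origin (TCP) lies midway between the tips of the shut fingers; the grasp point (between the pads) lies 19 mm behind it; z points along the fingers, y is the line along which they close (so a half turn about z gives the same grasp; the last joint's range is limited). The gripper opens to 87 mm and grips with 3 to 60 N. Pads are 19 mm wide; open, the fingers measure 117 mm over their backs; the gripper's body (75 mm by 190 mm) begins 51 mm behind the grasp point.
Start: joints at [1.361, 0.321, -0.07, 1.45, 0.023, 1.371, -0.057], TCP at [0.144, -0.634, 0.223] pointing down, gripper open.
Joint ranges: [-2.86, 2.86], [-0.3, 2.09], [-1.38, 1.24], [0.06, 2.45], [-1.56, 4.7], [0.09, 2.05], [-2.69, 2.69]. Speed limits (rad/s): [2.57, 2.57, 3.14, 3.14, 3.14, 3.14, 3.14].

### API

Orientations are given as a rotation vector (axis times angle).
In Python, from bench import ctrl, vision, close_job gives the robot as it stands (ctrl), with the cameras (vision) and the job as plain functions.
- The arm moves only by the tool creep_tool, called after "Emit:" as name(argument=value, ...), one argument or row to a line, values as JSON. Schema: {"type":"object","properties":{"ticks":{"type":"object","properties":{"sx":{"type":"array","items":{"type":"number"},"minItems":1,"maxItems":20},"sy":{"type":"array","items":{"type":"number"},"minItems":1,"maxItems":20},"sz":{"type":"array","items":{"type":"number"},"minItems":1,"maxItems":20},"spin":{"type":"array","items":{"type":"number"},"minItems":1,"maxItems":20},"aperture":{"type":"array","items":{"type":"number"},"minItems":1,"maxItems":20}},"additionalProperties":false,"required":["sx","sy","sz","spin","aperture"]},"grip_n":{"type":"number"},"only":{"type":"string"},"quiet":{"type":"boolean"},"lines":{"type":"string"}},"required":["ticks"],"additionalProperties":false}. ticks is an object with one list for each field, all of the same length, 1 to 20, a row being the entries at one place: sx, sy, sz (the shift in normalised numbers (1 is 1 m)), spin (a turn about the tool's z in shares of 4 rad (1.0 is 4 rad)), aperture (the opening from 0.0 (shut) to 1.0 (fully open)); each row is the pose to reach, as a shift and turn from the pose commanded when the call began, along the tool's axes at that moment; what a row does not reach only later rows make up. A row lasts 1/10 s, in which the tool goes at most 0.05 m and 0.15 rad, less where a joint would pass 70% of its speed; a pose out of reach is approached as far as the arm can. The fingers move at their own pace and stop on an object; grip_n is the grip in N (left out, the last holds). Time passes only in rows, so rows that do not move let the fingers close. The tool returns the time, the measured TCP pose, the force, the opening and the grip force at its end. only (a regular expression) keeps the lines of the reply that match it, lines (a string "A,B") keeps lines A to B, and quiet returns only ok. Shift and turn numbers lie between -1 and 1, and a call with a number outside is refused. Input that does not fit is refused with a message, and nothing moves.
- ctrl.get_state(): the state, without advancing time (a new reading comes with each control period).
- vision.get_image(name): name is "side" or "top"; returns the picture (480x640x3 uint8, red, green, blue); there is no depth.
- vision.camera_model(name): a dict with "vertical_fov" (degrees; the focal length in pixels is half the picture's height over the tangent of half this angle, whatever the lens; pixels are square), "cx", "cy" (the principal point, pixels), "k1" (the pictures are not rectified: a ray, as slopes to the right and down, at radius r is drawn at 1 + k1 r^2 times it, then the intrinsics apply), "rvec" (rotation vector, rad) and "tvec" (3), from world to camera coordinates, as OpenCV has them. Camera axes: x right, y down, z forward; pixel columns grow to the right and rows downward; lengths in m; the calibration is good to about 2 mm. A picture is of the moment at which its call begins. camera_model takes no time and is no camera call.
- close_job(): hands the job in; it is judged then, once.
The state is a dict: "time": time; "joint_positions": joint angles; "qd": joint speeds; "joint_torque": joint torques, N m; "position": TCP position; "tool_rot": TCP orientation; "ft_force": force on the tool from outside, world axes, zero at the start; "torque": the same for the moment, N m; "grip_width": opening from 0.0 (shut) to 1.0 (fully open); "grip_force": force on a finger pad.
Only numpy, scipy, OpenCV 4.12 (cv2) and the standard library are available. Lean on these libraries where they do the work, as an engineer would, in place of code of your own. Each camera call takes 0.05 s, during which the arm holds its last target. There are 200 camera calls.

## Working session

There is one attempt and no reset: what is moved stays moved. The work goes in short steps, Python scripts to look and compute and a tool call to move; the robot and the scene stay as the last step left them, time stands still between calls to the robot, and variables do not carry over. Pictures are saved under pics/ and viewed, at most 10 in all, crops included, and the job is handed in when it is done.

```bash
ls; mkdir -p pics; python3 - <<'E'
from bench import ctrl, vision, close_job
import cv2
for n in("side","top"):
    print(n,vision.camera_model(n)); cv2.imwrite(f"pics/{n}0.png",vision.get_image(n)[:,:,::-1])
s=ctrl.get_state();print(s)
E
```

```text
bench.py
pics
side {'vertical_fov': 43.48078498094558, 'cx': 316.68801687211777, 'cy': 241.8923270565649, 'k1': -0.1512533724329125, 'rvec': array([ 0.10630986,  2.61807465, -1.70916179]), 'tvec': array([0.57503827, 0.18299196, 0.7516128 ])}
top {'vertical_fov': 53.07061526970828, 'cx': 319.0749006123314, 'cy': 249.58279492007082, 'k1': 0.019600627981755252, 'rvec': array([ 2.16972166, -2.21837916,  0.08587562]), 'tvec': array([-0.25175742,  0.56152782,  0.90861725])}
{'time': 0.1, 'joint_positions': array([ 1.36113066,  0.32174328, -0.07008458,  1.45156976,  0.022614  ,
        1.37077983, -0.05692311]), 'qd': array([ 0.00120665, -0.0010824 , -0.00076044, -0.00245389,  0.00161884,
       -0.00045963, -0.00139564]), 'joint_torque': array([-1.56715614e-04, -4.92566121e+01, -4.05678023e-01, -3.13399494e+01,
       -6.40360638e-02,  3.95180297e-02,  1.04259839e-04]), 'position': array([ 0.14407458, -0.63332253,  0.2215661 ]), 'tool_rot': array([-3.12027198e+00, -3.50581152e-01,  4.66587690e-04]), 'ft_force': array([0.2804772 , 0.0537314 , 0.44316944]), 'torque': array([-0.0457161 , -0.03370362,  0.05782158]), 'grip_force': 0.0, 'grip_width': 0.9970393957938413}
```

View pics/top0.png

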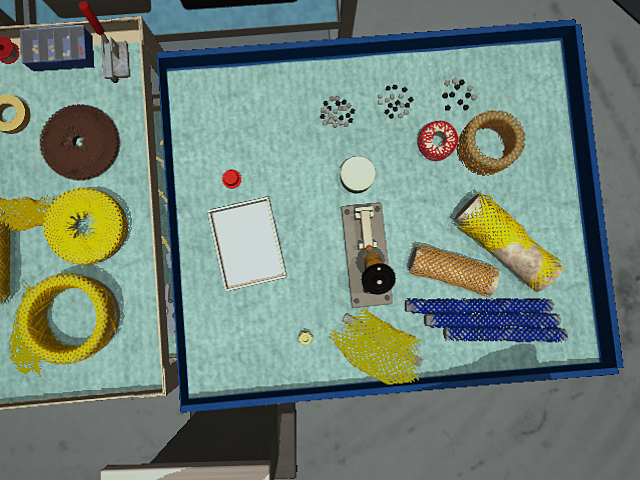

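View pics/side0.png

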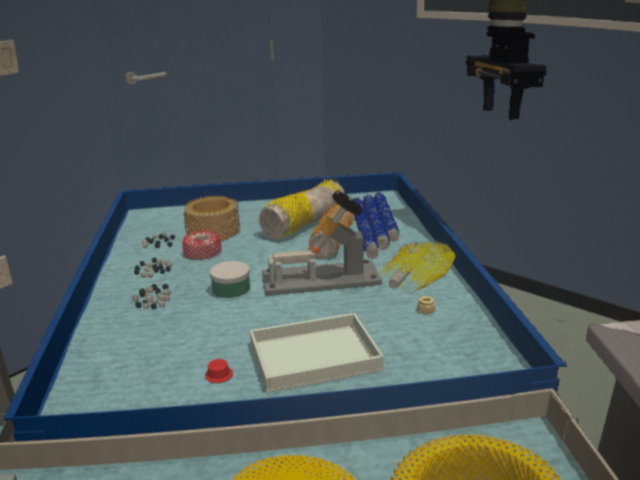

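Top view: fixture plate spans about (342–392, 203–307), with the wheel at (378,278), tray at (247,243), tin at (358,173), nut at (305,338) and plug at (232,179). The side view shows the same layout from the left, with the wheel at (347,203).

```bash
cat > h.py <<'E'
import numpy as np, cv2
from bench import ctrl, vision, close_job
from scipy.spatial.transform import Rotation as R
def cam(n):
    m=vision.camera_model(n); f=240/np.tan(np.radians(m["vertical_fov"]/2))
    K=np.array([[f,0,m["cx"]],[0,f,m["cy"]],[0,0,1]]); return K,np.array([m["k1"],0,0,0.]),np.array(m["rvec"]),np.array(m["tvec"])
def ray(n,p):
    K,d,r,t=cam(n); u=cv2.undistortPoints(np.array(p,float).reshape(-1,1,2),K,d).reshape(-1,2)
    M=cv2.Rodrigues(r)[0]; return -M.T@t, np.c_[u,np.ones(len(u))]@M
def plane(n,p,z):
    c,v=ray(n,p); return c+v*((z-c[2])/v[:,2])[:,None]
def proj(n,X):
    K,d,r,t=cam(n); return cv2.projectPoints(np.array(X,float).reshape(-1,1,3),r,t,K,d)[0].reshape(-1,2)
def tri(p,q):
    a,u=ray("side",p);b,v=ray("top",q);u=u[0];v=v[0]
    s=np.linalg.lstsq(np.c_[u,-v],b-a,rcond=None)[0];A=a+s[0]*u;B=b+s[1]*v
    return (A+B)/2,np.linalg.norm(A-B)
def blob(mask,roi):
    x0,y0,x1,y1=roi;m=np.zeros(mask.shape,np.uint8);m[y0:y1,x0:x1]=mask[y0:y1,x0:x1]
    c=max(cv2.findContours(m,cv2.RETR_EXTERNAL,cv2.CHAIN_APPROX_NONE)[0],key=cv2.contourArea);return c
E
python3 - <<'E'
from h import *
t=cv2.imread("pics/top0.png");s=cv2.imread("pics/side0.png")
ht=cv2.cvtColor(t,cv2.COLOR_BGR2HSV);hs=cv2.cvtColor(s,cv2.COLOR_BGR2HSV)
# tray
c=blob(((ht[...,1]<40)&(ht[...,2]>140)).astype(np.uint8),(195,185,300,300))
b=cv2.boxPoints(cv2.minAreaRect(c));P=plane("top",b,.024);print("tray",P.round(4),P.mean(0),[np.linalg.norm(P[i]-P[i-1]) for i in range(4)])
# wheel
w=blob((ht[...,2]<60).astype(np.uint8),(350,250,405,305));e=cv2.minAreaRect(w);print("wheel top",e)
w2=blob((hs[...,2]<60).astype(np.uint8),(325,185,370,220));e2=cv2.minAreaRect(w2);print("wheel side",e2)
print(tri(e2[0],e[0]))
# plate
c=blob(((ht[...,1]<50)&(ht[...,2]<175)).astype(np.uint8),(330,196,405,315))
e=cv2.minAreaRect(cv2.convexHull(c));b=cv2.boxPoints(e);P=plane("top",b,.012);print("plate",P.round(4),P.mean(0),[np.linalg.norm(P[i]-P[i-1]) for i in range(4)])
o=cv2.drawContours(t.copy(),[c],-1,(0,0,255),1)
a=cv2.resize(o[190:320,330:420],None,fx=4,fy=4,interpolation=2);bb=cv2.resize(s[180:300,250:390],None,fx=4,fy=4,interpolation=2)[:, :400+40]
bb=cv2.resize(s[180:300,255:395],(430,369),interpolation=2)
im=np.zeros((520,790,3),np.uint8);im[:,:360]=a;im[:369,360:]=bb;cv2.imwrite("pics/c1.png",im)
E
```

```text
tray [[ 0.6366 -0.0495  0.024 ]
 [ 0.6612 -0.1676  0.024 ]
 [ 0.5103 -0.1989  0.024 ]
 [ 0.4866 -0.0818  0.024 ]] [ 0.57365547 -0.1244559   0.024     ] [np.float64(0.15340950710606985), np.float64(0.12057880433849787), np.float64(0.15404168923791953), np.float64(0.11939894464572687)]
wheel top ((378.0, 278.0), (30.0, 34.0), 90.0)
wheel side ((347.22003173828125, 203.04000854492188), (32.40000534057617, 11.800002098083496), 36.869895935058594)
(array([ 0.49836366, -0.36030608,  0.13991725]), np.float64(0.0006406913165283625))
plate [[ 0.6408 -0.3072  0.012 ]
 [ 0.6488 -0.3948  0.012 ]
 [ 0.4445 -0.4108  0.012 ]
 [ 0.437  -0.3245  0.012 ]] [ 0.54278384 -0.35933086  0.012     ] [np.float64(0.20458412399025333), np.float64(0.08791524991943166), np.float64(0.20488432782226795), np.float64(0.08667350826474665)]
```

View pics/c1.png

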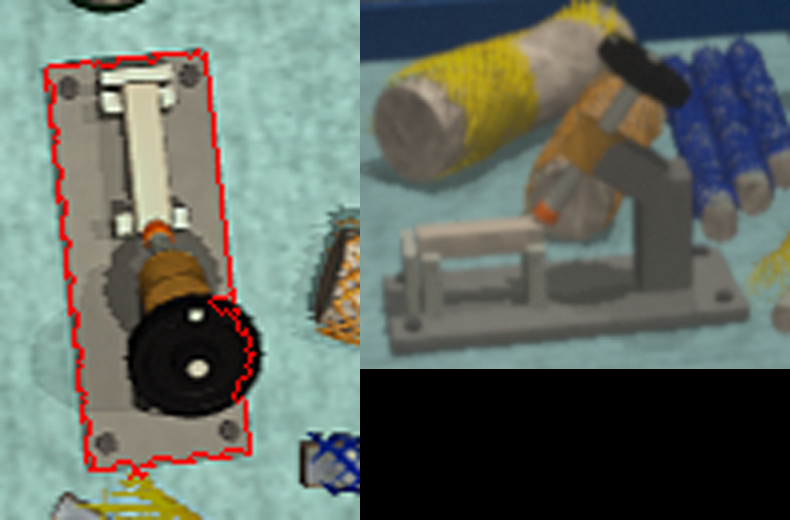

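The crops show the plate outline clean except by the wheel. The white mark is on the rim towards the block, at crop (195,315). Crop plate corners are (46,66), (206,51), (250,454) and (90,472). Block top corners are about (126,85), (168,85), (137,228) and (173,228).

```bash
python3 - <<'E'
from h import *
o=np.array([330,190]);f=lambda L:np.array(L)/4-.375+o
P=plane("top",f([(46,66),(206,51),(250,454),(90,472)]),.012)
print(P.round(4),[np.linalg.norm(P[i]-P[i-1]).round(4) for i in range(4)])
d=(P[0]+P[1]-P[2]-P[3])[:2];e=(P[0]+P[3]-P[1]-P[2])[:2]
yaw=np.arctan2(d[1],d[0]);yaw2=np.arctan2(-e[0],e[1]);print("yaw",yaw,yaw2)
B=plane("top",f([(126,85),(168,85),(137,228),(173,228)]),.056);print("block",B.round(4)); b=B[0]+B[1]-B[2]-B[3];print("blkyaw",np.arctan2(b[1],b[0]),np.linalg.norm(b)/2)
y=(yaw+yaw2)/2;ax=np.array([np.cos(y),np.sin(y)]);
org=P.mean(0)[:2]+.015*ax;print("origin plate",org)
W=tri((347.2,203.0),(378,278))[0][:2];ay=np.array([-ax[1],ax[0]])
print("origin from wheel",W+.064*ax,"block pred",org+.03*ax,"wheel pred",org-.063*ax)
F=lambda x,yy,z:np.r_[org+x*ax+yy*ay,z]
X=[F(-.063,0,.139),F(85e-3,.04,.012),F(85e-3,-.04,.012),F(-.115,.04,.012),F(-.005,0,.056),F(.065,0,.056),F(-.006,0,.057)]
print(proj("top",X).round(1).tolist());print(proj("side",X).round(1).tolist())
E
```

```text
[[ 0.6408 -0.3094  0.012 ]
 [ 0.6465 -0.3882  0.012 ]
 [ 0.4494 -0.4034  0.012 ]
 [ 0.4425 -0.3256  0.012 ]] [np.float64(0.199), np.float64(0.079), np.float64(0.1978), np.float64(0.078)]
yaw 0.07926525636203514 0.08076660598993522
block [[ 0.6242 -0.3438  0.056 ]
 [ 0.6238 -0.3635  0.056 ]
 [ 0.5571 -0.3471  0.056 ]
 [ 0.5568 -0.3638  0.056 ]]
blkyaw 0.026675488835517493 0.06704314642221942
origin plate [ 0.55973309 -0.35543823]
origin from wheel [ 0.56217561 -0.35518252] block pred [ 0.58963711 -0.35304031] wheel pred [ 0.49693467 -0.36047386]
[[378.1, 278.7], [340.8, 205.9], [381.3, 201.8], [351.7, 307.9], [368.6, 247.8], [364.5, 210.6], [368.7, 248.3]]
[[348.3, 203.5], [265.7, 290.1], [262.6, 269.1], [383.1, 279.4], [315.1, 251.7], [274.3, 255.1], [315.7, 251.1]]
```

```bash
cat >> h.py <<'E'
ORG=np.array([.5605,-.3554]);YAW=.08
def fix(x,y,z):
    c,s=np.cos(YAW),np.sin(YAW);return np.array([ORG[0]+c*x-s*y,ORG[1]+s*x+c*y,z])
def go(T,yaw):
    s=ctrl.get_state();M=R.from_rotvec(s["tool_rot"]).as_matrix();d=M.T@(np.array(T)-s["position"])
    y=np.arctan2(M[1,0],M[0,0]);print("yaw",y.round(3),"shift",d.round(4),"turn",round(y-yaw,3),"tilt",M[:,2].round(4))
E
python3 -c "
from h import *
go(fix(-.063,0,.21),.08-.6)"
```

```text
yaw 0.224 shift [ 0.4054 -0.1876  0.0118] turn 0.744 tilt [-5.0e-04  1.6e-03 -1.0e+00]
```

The rows are not in the units I measure in: turns go in shares of 4 rad. I convert before sending: 0.744 rad / 4 = 0.186.

Emit:
creep_tool(
  ticks={"sx": [0.04, 0.08, 0.12, 0.16, 0.2, 0.24, 0.28, 0.32, 0.36, 0.39, 0.405, 0.405, 0.405], "sy": [-0.018, -0.037, -0.055, -0.074, -0.092, -0.111, -0.13, -0.148, -0.166, -0.18, -0.1876, -0.1876, -0.1876], "sz": [0, 0, 0, 0, 0, 0, 0.003, 0.006, 0.01, 0.012, 0.012, 0.012, 0.012], "spin": [0.0175, 0.035, 0.055, 0.075, 0.0925, 0.1125, 0.1325, 0.15, 0.17, 0.18, 0.186, 0.186, 0.186], "aperture": [1, 1, 1, 1, 1, 1, 1, 1, 1, 1, 1, 1, 1]},
  grip_n=25,
)

```text
time: 1.4
position: [0.4967, -0.3616, 0.2101]
tool_rot: [3.036, -0.807, -0.002]
ft_force: [0.2, -0.3, -0.0]
grip_width: 1.002
grip_force: 0.0
```

```bash
python3 -c "
from h import *
go(fix(-.063,0,.12),.08-.6)"
```

```text
yaw -0.52 shift [ 0.0004 -0.0016  0.0901] turn 0.0 tilt [-1.4e-03 -3.0e-04 -1.0e+00]
```

Emit:
creep_tool(
  ticks={"sx": [0, 0, 0, 0, 0, 0, 0, 0, 0], "sy": [-0.001, -0.0015, -0.0015, -0.0015, -0.0015, -0.0015, -0.0015, -0.0015, -0.0015], "sz": [0.03, 0.06, 0.08, 0.09, 0.09, 0.09, 0.09, 0.09, 0.09], "spin": [0, 0, 0, 0, 0, 0, 0, 0, 0], "aperture": [1, 1, 1, 1, 1, 0.5, 0.5, 0.5, 0.5]},
  grip_n=20,
)

```text
time: 2.3
position: [0.4987, -0.36, 0.1215]
tool_rot: [3.035, -0.808, 0.002]
ft_force: [-0.2, 0.3, -0.3]
grip_width: 0.721
grip_force: 0.0
```

```bash
python3 - <<'E'
from h import *
t=vision.get_image("top")[:,:,::-1];s=vision.get_image("side")[:,:,::-1]
im=np.hstack([cv2.resize(t[200:320,320:440],(400,400)),cv2.resize(s[130:250,290:410],(400,400))]);cv2.imwrite("pics/c2.png",im)
E
```

```text
(no output)
```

View pics/c2.png

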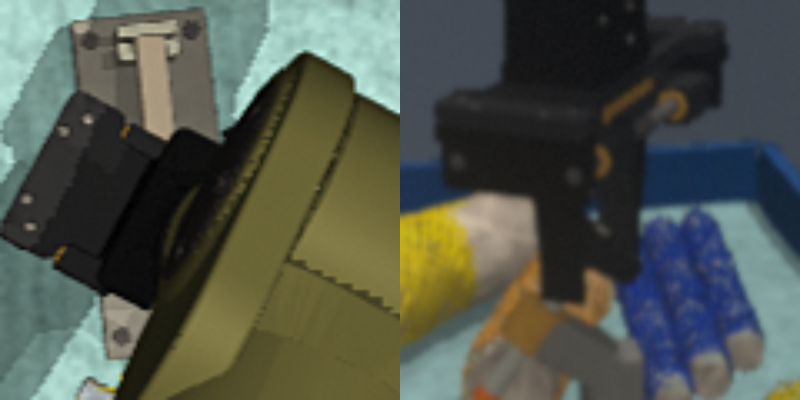

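The picture shows the two fingers straddling the wheel, still closing. Next I finish closing and make the first stroke.

Emit:
creep_tool(
  ticks={"sx": [0, 0, 0], "sy": [0, 0, 0], "sz": [0, 0, 0], "spin": [0, 0, 0], "aperture": [0.5, 0.5, 0.5]},
  grip_n=25,
)

```text
time: 2.7
position: [0.4983, -0.3602, 0.121]
tool_rot: [3.035, -0.808, 0.001]
ft_force: [-0.7, -0.9, 2.7]
grip_width: 0.624
grip_force: 24.9
```

Emit:
creep_tool(
  ticks={"sx": [0, -0.0003, -0.0005, -0.0005], "sy": [0, 0.0002, 0.0003, 0.0003], "sz": [-0.0003, -0.0006, -0.0009, -0.0009], "spin": [-0.025, -0.05, -0.075, -0.075], "aperture": [0.5, 0.5, 0.5, 0.5]},
)

```text
time: 3.1
position: [0.4978, -0.3601, 0.1217]
tool_rot: [3.122, -0.345, 0.001]
ft_force: [0.6, -1.8, 2.5]
grip_width: 0.641
grip_force: 25.0
```

To row units: -0.9 rad / 4 = -0.225.

Emit:
creep_tool(
  ticks={"sx": [-0.0002, -0.0004, -0.0006, -0.0008, -0.001, -0.0012, -0.0014, -0.0016, -0.0017, -0.0017], "sy": [0, 0.0001, 0.0002, 0.0002, 0.0003, 0.0003, 0.0004, 0.0005, 0.0005, 0.0005], "sz": [-0.0003, -0.0006, -0.0009, -0.0012, -0.0015, -0.0018, -0.002, -0.0022, -0.0024, -0.0024], "spin": [-0.025, -0.05, -0.075, -0.1, -0.125, -0.15, -0.175, -0.2, -0.225, -0.225], "aperture": [0.5, 0.5, 0.5, 0.5, 0.5, 0.5, 0.5, 0.5, 0.5, 0.5]},
)

```text
time: 4.1
position: [0.496, -0.361, 0.1241]
tool_rot: [2.962, 1.042, 0.001]
ft_force: [-0.6, -2.6, 1.3]
grip_width: 0.627
grip_force: 25.2
```

```bash
python3 - <<'E'
from h import *
s=vision.get_image("side")[:,:,::-1]
cv2.imwrite("pics/c3.png",cv2.resize(s[140:290,260:410],(600,600),interpolation=2))
go(fix(-.063-.0022,0,.121+.0031),.68);print(ctrl.get_state()["torque"])
E
```

```text
yaw 0.675 shift [-0.0001 -0.0006 -0.    ] turn -0.005 tilt [ 0.001  -0.0017 -1.    ]
[-1.07608184 -0.35040439 -0.27090355]
```

View pics/c3.png

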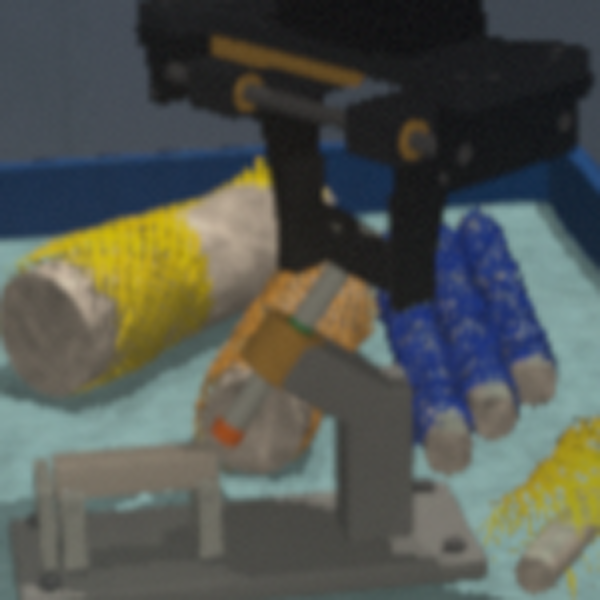

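The green band is starting to show above the nut, near crop (300,322), so the stroke works. Now I release, swing back, regrip and stroke again.

To row units: 1.2 rad / 4 = 0.3.

Emit:
creep_tool(
  ticks={"sx": [0, 0, 0, 0, 0, 0, 0, 0, 0, 0, 0, 0, 0, 0, 0, 0], "sy": [0, 0, 0, 0, 0, 0, 0, 0, 0, 0, 0, 0, 0, 0, 0, 0], "sz": [0, 0, 0, 0, 0, 0, 0, 0, 0, 0, 0, 0, 0, 0, 0, 0], "spin": [0, 0, 0, 0.0375, 0.075, 0.1125, 0.15, 0.1875, 0.225, 0.2625, 0.3, 0.3, 0.3, 0.3, 0.3, 0.3], "aperture": [0.85, 0.85, 0.85, 0.85, 0.85, 0.85, 0.85, 0.85, 0.85, 0.85, 0.85, 0.5, 0.5, 0.5, 0.5, 0.5]},
  grip_n=25,
)

```text
time: 5.75
position: [0.4957, -0.3597, 0.1236]
tool_rot: [-3.036, 0.807, 0.001]
ft_force: [-0.2, 0.4, -1.1]
grip_width: 0.624
grip_force: 24.9
```

```bash
python3 - <<'E'
from h import *
go(fix(-.063-.0022,0,.121+.0031),-.52)
E
cat >> h.py <<'E'
def spin(n):
    s=vision.get_image("side")[:,:,::-1];cv2.imwrite(f"pics/s{n}.png",s)
    out=[]
    for im in(cv2.imread("pics/side0.png"),s):
        h=cv2.cvtColor(im,cv2.COLOR_BGR2HSV)
        m=((h[...,0]<9)&(h[...,1]>150)&(h[...,2]>90)).astype(np.uint8);m[:,:305]=0;m[:,335:]=0;m[:225]=0;m[262:]=0
        ys,xs=np.nonzero(m);out.append(np.array([xs.mean(),ys.mean()]));print("orange",len(xs),out[-1].round(2))
    a=proj("side",[fix(-.006,0,.057),fix(-.006-.574*.02,0,.057+.819*.02)]);v=a[1]-a[0]
    print("out mm",20*(out[1]-out[0])@v/(v@v),"perp px",np.cross(out[1]-out[0],v)/np.linalg.norm(v))
E
python3 -W ignore -c "
from h import *
spin(1)"
```

```text
yaw -0.519 shift [ 0.0003  0.0008 -0.0005] turn 0.001 tilt [-5.e-04  3.e-04 -1.e+00]
orange 0 [nan nan]
orange 0 [nan nan]
out mm nan perp px nan
```

To row units: -1.2 rad / 4 = -0.3.

Emit:
creep_tool(
  ticks={"sx": [-0.0002, -0.0004, -0.0006, -0.0008, -0.001, -0.0012, -0.0014, -0.0016, -0.0018, -0.0018, -0.0018], "sy": [0.0001, 0.0003, 0.0004, 0.0005, 0.0006, 0.0008, 0.0009, 0.001, 0.0011, 0.0012, 0.0012], "sz": [-0.0004, -0.0008, -0.0012, -0.0016, -0.002, -0.0023, -0.0026, -0.0029, -0.0032, -0.0034, -0.0034], "spin": [-0.03, -0.06, -0.09, -0.12, -0.15, -0.18, -0.21, -0.24, -0.27, -0.3, -0.3], "aperture": [0.5, 0.5, 0.5, 0.5, 0.5, 0.5, 0.5, 0.5, 0.5, 0.5, 0.5]},
)

```text
time: 6.9
position: [0.4935, -0.3619, 0.1277]
tool_rot: [2.96, 1.045, 0.0]
ft_force: [0.4, -2.9, -0.3]
grip_width: 0.63
grip_force: 25.1
```

```bash
python3 - <<'E'
from h import *
for f in("side0","s1"):
    h=cv2.cvtColor(cv2.imread(f"pics/{f}.png"),cv2.COLOR_BGR2HSV)
    print(f);print(h[240:258:2,308:328:3].tolist())
E
```

```text
side0
[[[70, 28, 139], [19, 75, 109], [17, 46, 100], [19, 40, 101], [25, 31, 108], [23, 31, 100], [19, 42, 98]], [[65, 25, 132], [19, 57, 99], [17, 45, 103], [22, 34, 111], [27, 27, 105], [25, 31, 91], [17, 45, 103]], [[47, 27, 131], [19, 44, 99], [13, 70, 116], [25, 30, 112], [23, 30, 101], [20, 41, 94], [15, 47, 109]], [[45, 31, 133], [15, 63, 105], [11, 159, 159], [23, 36, 112], [25, 30, 94], [17, 45, 107], [17, 46, 111]], [[45, 29, 124], [12, 128, 126], [11, 203, 167], [11, 128, 135], [17, 50, 101], [16, 46, 117], [16, 46, 116]], [[23, 40, 142], [14, 76, 131], [11, 191, 152], [11, 193, 132], [13, 76, 111], [15, 44, 115], [17, 45, 119]], [[18, 48, 177], [19, 49, 151], [12, 96, 119], [10, 147, 116], [17, 48, 107], [18, 46, 110], [18, 43, 118]], [[20, 48, 153], [17, 47, 142], [18, 43, 118], [16, 52, 103], [16, 41, 105], [17, 45, 107], [16, 43, 112]], [[18, 46, 123], [18, 45, 113], [27, 28, 101], [24, 41, 93], [21, 37, 96], [19, 42, 98], [17, 44, 10
[... 276 characters left out ...]
, 116], [25, 29, 107], [20, 38, 100], [16, 47, 114]], [[44, 31, 141], [18, 57, 108], [10, 185, 145], [11, 123, 135], [18, 45, 101], [18, 46, 112], [17, 43, 118]], [[43, 31, 131], [17, 63, 113], [10, 182, 147], [11, 195, 148], [11, 130, 116], [18, 46, 123], [16, 46, 123]], [[28, 30, 112], [19, 45, 118], [11, 96, 122], [10, 176, 135], [12, 90, 116], [17, 45, 120], [18, 47, 125]], [[18, 47, 126], [18, 47, 126], [17, 45, 108], [13, 72, 113], [17, 47, 114], [17, 46, 117], [16, 46, 127]], [[18, 47, 125], [18, 49, 125], [19, 39, 111], [19, 44, 109], [17, 43, 112], [17, 45, 113], [17, 45, 119]], [[17, 49, 120], [16, 47, 120], [25, 29, 104], [24, 39, 97], [18, 37, 104], [18, 42, 104], [17, 44, 110]]]
```

```bash
sed -i 's/(h\[...,0\]<9)&(h\[...,1\]>150)&(h\[...,2\]>90)/(h[...,0]<14)\&(h[...,1]>110)\&(h[...,2]>90)/; s/m\[:225\]=0/m[:236]=0/;s/m\[:,:305\]/m[:,:309]/' h.py; python3 -W ignore -c "
from h import *
spin(2);go(fix(-.063-.0044,0,.121+.0062),.68)"
```

```text
orange 41 [314.9  249.17]
orange 38 [316.97 246.53]
out mm 5.918542762771582 perp px -0.20479966037677771
yaw 0.676 shift [ 0.0005 -0.001   0.0005] turn -0.004 tilt [ 9.0e-04 -2.6e-03 -1.0e+00]
```

To row units: 1.2 rad / 4 = 0.3.

Emit:
creep_tool(
  ticks={"sx": [0, 0, 0, 0, 0, 0, 0, 0, 0, 0, 0, 0, 0, 0, 0, 0], "sy": [0, 0, 0, 0, 0, 0, 0, 0, 0, 0, 0, 0, 0, 0, 0, 0], "sz": [0, 0, 0, 0, 0, 0, 0, 0, 0, 0, 0, 0, 0, 0, 0, 0], "spin": [0, 0, 0, 0.0375, 0.075, 0.1125, 0.15, 0.1875, 0.225, 0.2625, 0.3, 0.3, 0.3, 0.3, 0.3, 0.3], "aperture": [0.85, 0.85, 0.85, 0.85, 0.85, 0.85, 0.85, 0.85, 0.85, 0.85, 0.85, 0.5, 0.5, 0.5, 0.5, 0.5]},
  grip_n=25,
)

```text
time: 8.55
position: [0.4937, -0.3597, 0.1271]
tool_rot: [-3.036, 0.806, 0.0]
ft_force: [0.6, -0.0, -1.2]
grip_width: 0.624
grip_force: 24.9
```

Emit:
creep_tool(
  ticks={"sx": [-0.0002, -0.0003, -0.0005, -0.0006, -0.0008, -0.0009, -0.001, -0.0012, -0.0013, -0.0014, -0.0014], "sy": [0.0001, 0.0002, 0.0003, 0.0004, 0.0005, 0.0006, 0.0007, 0.0008, 0.0009, 0.001, 0.001], "sz": [-0.0003, -0.0005, -0.0007, -0.001, -0.0012, -0.0014, -0.0017, -0.0019, -0.0021, -0.0024, -0.0024], "spin": [-0.03, -0.06, -0.09, -0.12, -0.15, -0.18, -0.21, -0.24, -0.27, -0.3, -0.3], "aperture": [0.5, 0.5, 0.5, 0.5, 0.5, 0.5, 0.5, 0.5, 0.5, 0.5, 0.5]},
)

```text
time: 9.65
position: [0.492, -0.3617, 0.1301]
tool_rot: [2.96, 1.046, 0.0]
ft_force: [1.3, -2.9, 1.0]
grip_width: 0.628
grip_force: 25.1
```

Emit:
creep_tool(
  ticks={"sx": [0, 0, 0, 0, 0, 0, 0, 0, 0, 0, 0, 0, 0, 0, 0, 0], "sy": [0, 0, 0, 0, 0, 0, 0, 0, 0, 0, 0, 0, 0, 0, 0, 0], "sz": [0, 0, 0, 0, 0, 0, 0, 0, 0, 0, 0, 0, 0, 0, 0, 0], "spin": [0, 0, 0, 0.0375, 0.075, 0.1125, 0.15, 0.1875, 0.225, 0.2625, 0.3, 0.3, 0.3, 0.3, 0.3, 0.3], "aperture": [0.85, 0.85, 0.85, 0.85, 0.85, 0.85, 0.85, 0.85, 0.85, 0.85, 0.85, 0.5, 0.5, 0.5, 0.5, 0.5]},
  grip_n=25,
)

```text
time: 11.25
position: [0.492, -0.3598, 0.1295]
tool_rot: [-3.036, 0.806, 0.0]
ft_force: [-0.0, 1.0, 0.8]
grip_width: 0.625
grip_force: 24.9
```

Emit:
creep_tool(
  ticks={"sx": [-0.0002, -0.0003, -0.0005, -0.0006, -0.0008, -0.0009, -0.001, -0.0012, -0.0013, -0.0014, -0.0014], "sy": [0.0001, 0.0002, 0.0003, 0.0004, 0.0005, 0.0006, 0.0007, 0.0008, 0.0009, 0.001, 0.001], "sz": [-0.0003, -0.0005, -0.0007, -0.001, -0.0012, -0.0014, -0.0017, -0.0019, -0.0021, -0.0024, -0.0024], "spin": [-0.03, -0.06, -0.09, -0.12, -0.15, -0.18, -0.21, -0.24, -0.27, -0.3, -0.3], "aperture": [0.5, 0.5, 0.5, 0.5, 0.5, 0.5, 0.5, 0.5, 0.5, 0.5, 0.5]},
)

```text
time: 12.35
position: [0.4904, -0.3621, 0.1327]
tool_rot: [2.96, 1.045, 0.001]
ft_force: [0.4, -2.0, 1.3]
grip_width: 0.627
grip_force: 25.1
```

```bash
python3 -W ignore -c "
from h import *
spin(3);go(fix(-.063-.0068,0,.121+.0098),.68)"
```

```text
orange 41 [314.9  249.17]
orange 39 [319.13 243.72]
out mm 12.158810928428778 perp px -0.38512936347927756
yaw 0.676 shift [ 0.0012 -0.0005  0.0018] turn -0.004 tilt [ 0.0013 -0.0025 -1.    ]
```

To row units: 1.2 rad / 4 = 0.3.

Emit:
creep_tool(
  ticks={"sx": [0, 0, 0, 0, 0, 0, 0, 0, 0, 0, 0, 0, 0, 0, 0, 0, 0], "sy": [0, 0, 0, 0, 0, 0, 0, 0, 0, 0, 0, 0, 0, 0, 0, 0, 0], "sz": [0, 0, 0, 0, 0, 0, 0, 0, 0, 0, 0, 0, 0, 0, 0, 0, 0], "spin": [0, 0, 0, 0.0375, 0.075, 0.1125, 0.15, 0.1875, 0.225, 0.2625, 0.3, 0.325, 0.325, 0.325, 0.325, 0.325, 0.325], "aperture": [0.85, 0.85, 0.85, 0.85, 0.85, 0.85, 0.85, 0.85, 0.85, 0.85, 0.85, 0.85, 0.5, 0.5, 0.5, 0.5, 0.5]},
  grip_n=25,
)

```text
time: 14.1
position: [0.4903, -0.3599, 0.1319]
tool_rot: [-2.992, 0.957, 0.001]
ft_force: [0.3, 1.0, -0.3]
grip_width: 0.619
grip_force: 24.9
```

Emit:
creep_tool(
  ticks={"sx": [-0.0002, -0.0003, -0.0005, -0.0006, -0.0008, -0.0009, -0.001, -0.0012, -0.0013, -0.0014, -0.0015, -0.0015, -0.0015], "sy": [0.0001, 0.0002, 0.0003, 0.0004, 0.0005, 0.0006, 0.0007, 0.0008, 0.0009, 0.001, 0.0011, 0.0011, 0.0011], "sz": [-0.0003, -0.0005, -0.0007, -0.001, -0.0012, -0.0014, -0.0017, -0.0019, -0.0021, -0.0024, -0.0026, -0.0028, -0.0028], "spin": [-0.03, -0.06, -0.09, -0.12, -0.15, -0.18, -0.21, -0.24, -0.27, -0.3, -0.33, -0.35, -0.35], "aperture": [0.5, 0.5, 0.5, 0.5, 0.5, 0.5, 0.5, 0.5, 0.5, 0.5, 0.5, 0.5, 0.5]},
)

```text
time: 15.4
position: [0.4885, -0.3621, 0.1353]
tool_rot: [2.904, 1.192, 0.0]
ft_force: [0.6, -3.9, -0.9]
grip_width: 0.623
grip_force: 25.2
```

Emit:
creep_tool(
  ticks={"sx": [0, 0, 0, 0, 0, 0, 0, 0, 0, 0], "sy": [0, 0, 0, 0, 0, 0, 0, 0, 0, 0], "sz": [0, 0, 0, 0, 0, -0.03, -0.06, -0.08, -0.08, -0.08], "spin": [0, 0, 0, 0, 0, 0, 0, 0, 0, 0], "aperture": [0.9, 0.9, 0.9, 0.9, 0.9, 0.9, 0.9, 0.9, 0.9, 0.9]},
)

```text
time: 16.4
position: [0.4884, -0.3602, 0.2146]
tool_rot: [2.906, 1.194, -0.0]
ft_force: [0.8, 0.1, -0.6]
grip_width: 0.901
grip_force: 0.0
```

```bash
python3 -W ignore -c "
from h import *
spin(4);s=cv2.imread('pics/s4.png');cv2.imwrite('pics/c4.png',cv2.resize(s[180:300,260:410],(750,600),interpolation=2))
go(fix(.03,0,.2),.08)"
```

```text
orange 41 [314.9  249.17]
orange 37 [320.05 242.24]
out mm 15.229772742518964 perp px -0.31060397630035325
yaw 0.78 shift [0.0777 0.0672 0.0135] turn 0.7 tilt [-0.0015  0.001  -1.    ]
```

View pics/c4.png

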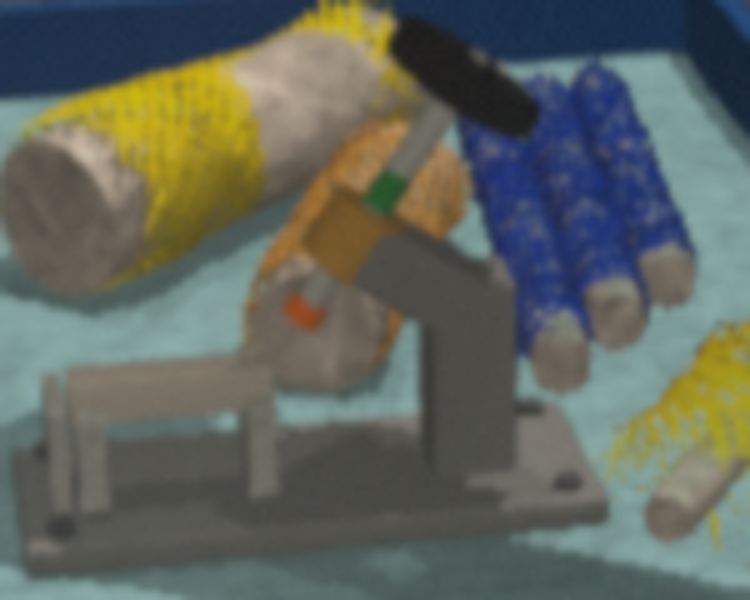

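```bash
python3 - <<'E'
from h import *
v=[]
for f in("side0","s4"):
    im=cv2.imread(f"pics/{f}.png");h=cv2.cvtColor(im,cv2.COLOR_BGR2HSV)
    c=blob((h[...,2]<60).astype(np.uint8),(328,181,372,222));e=cv2.minAreaRect(c);M=cv2.moments(c)
    v.append(np.array([M["m10"],M["m01"]])/M["m00"]);print(e,v[-1],cv2.contourArea(c))
a=proj("side",[fix(-.063,0,.139),fix(-.063-.574*.02,0,.139+.819*.02)]);u=a[1]-a[0]
print(20*(v[1]-v[0])@u/(u@u),np.linalg.norm(u)/20,"px/mm")
h=cv2.cvtColor(cv2.imread("pics/s4.png"),cv2.COLOR_BGR2HSV)
p=proj("side",[fix(-.006-.574*k*1e-3,0,.057+.819*k*1e-3) for k in range(54,86,2)])
for k,q in zip(range(54,86,2),p): print(k,q.round(1),h[int(round(q[1])),int(round(q[0]))])
E
```

```text
((347.22003173828125, 203.04000854492188), (32.40000534057617, 11.800002098083496), 36.869895935058594) [347.47995418 203.28865979] 291.0
((352.1271057128906, 195.41436767578125), (33.29957580566406, 12.190024375915527), 41.987213134765625) [352.08388521 195.11368653] 302.0
15.725891777857795 0.5941825619496421 px/mm
54 [332.8 225.7] [ 18 163 116]
56 [333.4 224.8] [ 18 163 116]
58 [334.1 223.8] [ 18 156 111]
60 [334.7 222.9] [ 21 113  95]
62 [335.4 221.9] [38 83 86]
64 [336.1 220.9] [ 61 111  83]
66 [336.7 220. ] [ 62 129  81]
68 [337.4 219. ] [ 63 134  84]
70 [338.  218.1] [ 63 131  82]
72 [338.7 217.1] [ 62 128  80]
74 [339.4 216.1] [ 62 114  85]
76 [340.  215.2] [49 58 93]
78 [340.7 214.2] [ 30  30 103]
80 [341.4 213.3] [ 23  30 109]
82 [342.  212.3] [ 25  29 107]
84 [342.7 211.3] [ 23  29 107]
```

Estimates of the travel are 15.2, 15.7 and about 14.5 mm, so the margin over 14 is thin. I'll add a short extra stroke of about 1.3 mm.

To row units: 0.95 rad / 4 = 0.2375.

Emit:
creep_tool(
  ticks={"sx": [0, 0, 0, 0, 0, 0, 0, 0, 0, 0, 0, 0, 0, 0, 0, 0, 0], "sy": [0, 0, 0, 0, 0, 0, 0, 0, 0, 0, 0, 0, 0, 0, 0, 0, 0], "sz": [0, 0, 0, 0, 0, 0.02, 0.05, 0.075, 0.08, 0.08, 0.08, 0.08, 0.08, 0.08, 0.08, 0.08, 0.08], "spin": [0.0375, 0.075, 0.1125, 0.15, 0.1875, 0.225, 0.2375, 0.2375, 0.2375, 0.2375, 0.2375, 0.2375, 0.2375, 0.2375, 0.2375, 0.2375, 0.2375], "aperture": [0.95, 0.95, 0.95, 0.95, 0.95, 0.95, 0.95, 0.95, 0.95, 0.95, 0.5, 0.5, 0.5, 0.5, 0.5, 0.5, 0.5]},
  grip_n=25,
)

```text
time: 18.15
position: [0.4888, -0.3607, 0.1356]
tool_rot: [3.129, -0.267, 0.001]
ft_force: [0.3, -0.1, 3.4]
grip_width: 0.639
grip_force: 25.0
```

Emit:
creep_tool(
  ticks={"sx": [-0.0002, -0.0004, -0.0006, -0.0007, -0.0007], "sy": [0, 0.0001, 0.0002, 0.0002, 0.0002], "sz": [-0.0003, -0.0006, -0.0009, -0.0011, -0.0011], "spin": [-0.03, -0.06, -0.09, -0.125, -0.125], "aperture": [0.5, 0.5, 0.5, 0.5, 0.5]},
)

```text
time: 18.65
position: [0.4882, -0.3615, 0.1364]
tool_rot: [3.097, 0.514, 0.002]
ft_force: [1.1, -0.5, 1.1]
grip_width: 0.634
grip_force: 25.0
```

Emit:
creep_tool(
  ticks={"sx": [0, 0, 0, 0, 0, 0, 0, 0, 0, 0], "sy": [0, 0, 0, 0, 0, 0, 0, 0, 0, 0], "sz": [0, 0, 0, 0, 0, -0.03, -0.06, -0.08, -0.08, -0.08], "spin": [0, 0, 0, 0, 0, 0, 0, 0, 0, 0], "aperture": [0.9, 0.9, 0.9, 0.9, 0.9, 0.9, 0.9, 0.9, 0.9, 0.9]},
)

```text
time: 19.65
position: [0.4877, -0.3603, 0.2157]
tool_rot: [3.099, 0.516, -0.0]
ft_force: [0.2, 0.4, -1.0]
grip_width: 0.899
grip_force: 0.0
```

```bash
python3 -W ignore - <<'E'
from h import *
spin(5)
v=[]
for f in("side0","s5"):
    h=cv2.cvtColor(cv2.imread(f"pics/{f}.png"),cv2.COLOR_BGR2HSV)
    c=blob((h[...,2]<60).astype(np.uint8),(328,181,374,222));M=cv2.moments(c)
    v.append(np.array([M["m10"],M["m01"]])/M["m00"]);print(cv2.contourArea(c))
a=proj("side",[fix(-.063,0,.139),fix(-.063-.574*.02,0,.139+.819*.02)]);u=a[1]-a[0]
print(20*(v[1]-v[0])@u/(u@u))
p=proj("side",[fix(-.006-.574*k*1e-3,0,.057+.819*k*1e-3) for k in range(58,82,2)])
for k,q in zip(range(58,82,2),p): print(k,h[int(round(q[1])),int(round(q[0]))])
go(fix(.03,0,.2),.08)
E
```

```text
orange 41 [314.9  249.17]
orange 39 [320.31 241.33]
out mm 16.806414332187583 perp px -0.0030950683331275918
291.0
303.5
16.871706949210314
58 [ 18 154 111]
60 [ 19 103  99]
62 [27 60 93]
64 [56 84 88]
66 [ 62 120  81]
68 [ 63 137  82]
70 [ 62 131  82]
72 [ 63 134  82]
74 [ 63 134  82]
76 [58 84 88]
78 [36 36 99]
80 [ 25  29 107]
yaw 0.33 shift [0.1    0.0268 0.0146] turn 0.25 tilt [-1.5e-03  9.0e-04 -1.0e+00]
```

To row units: 0.25 rad / 4 = 0.0625.

Emit:
creep_tool(
  ticks={"sx": [0.03, 0.06, 0.085, 0.1, 0.1, 0.1, 0.1], "sy": [0.008, 0.016, 0.023, 0.0268, 0.0268, 0.0268, 0.0268], "sz": [0, 0, 0.006, 0.015, 0.015, 0.015, 0.015], "spin": [0.025, 0.05, 0.0625, 0.0625, 0.0625, 0.0625, 0.0625], "aperture": [0.5, 0.5, 0.5, 0.5, 0.5, 0.5, 0.5]},
)

```text
time: 20.4
position: [0.5898, -0.3541, 0.2008]
tool_rot: [3.139, 0.124, -0.002]
ft_force: [-0.5, 0.2, 0.8]
grip_width: 0.505
grip_force: 0.0
```

```bash
python3 - <<'E'
from h import *
for n in("top","side"): cv2.imwrite(f"pics/{n}6.png",vision.get_image(n)[:,:,::-1])
s=cv2.imread("pics/side6.png");t=cv2.imread("pics/top6.png")
cv2.imwrite("pics/c5.png",np.hstack([cv2.resize(t[180:320,320:440],(343,400)),cv2.resize(s[160:300,240:400],(457,400))]))
go(fix(.03,0,.043),.08)
E
```

```text
yaw 0.079 shift [ 0.0004 -0.0013  0.1585] turn -0.001 tilt [-0.e+00 -9.e-04 -1.e+00]
```

View pics/c5.png

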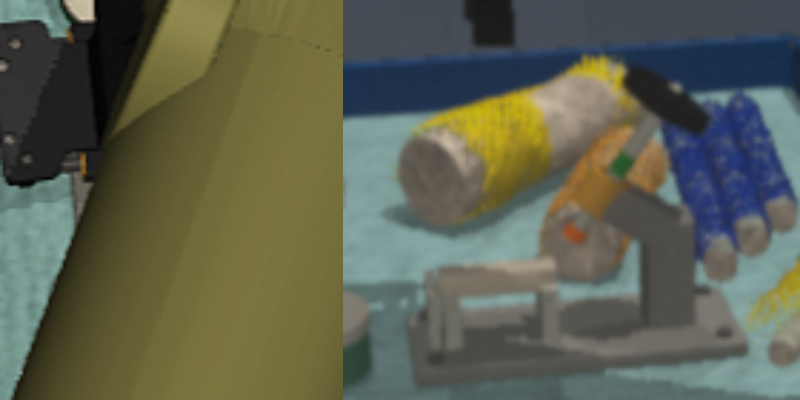

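The fixture and block are undisturbed: the band is out and the pad is clear of the block. I'll descend part way and check arm clearance over the wheel.

Emit:
creep_tool(
  ticks={"sx": [0, 0, 0, 0, 0, 0], "sy": [-0.001, -0.001, -0.001, -0.001, -0.001, -0.001], "sz": [0.03, 0.06, 0.09, 0.11, 0.11, 0.11], "spin": [0, 0, 0, 0, 0, 0], "aperture": [0.5, 0.5, 0.5, 0.5, 0.5, 0.5]},
)

```text
time: 21.1
position: [0.5908, -0.353, 0.0919]
tool_rot: [3.139, 0.124, 0.001]
ft_force: [0.7, -0.5, 1.2]
grip_width: 0.503
grip_force: 0.0
```

```bash
python3 - <<'E'
from h import *
s=vision.get_image("side")[:,:,::-1];cv2.imwrite("pics/c6.png",cv2.resize(s[60:300,220:460],(600,600)))
go(fix(.03,0,.043),.08)
E
```

```text
yaw 0.079 shift [-0.0012 -0.0003  0.0498] turn -0.001 tilt [ 0.0021 -0.0015 -1.    ]
```

View pics/c6.png

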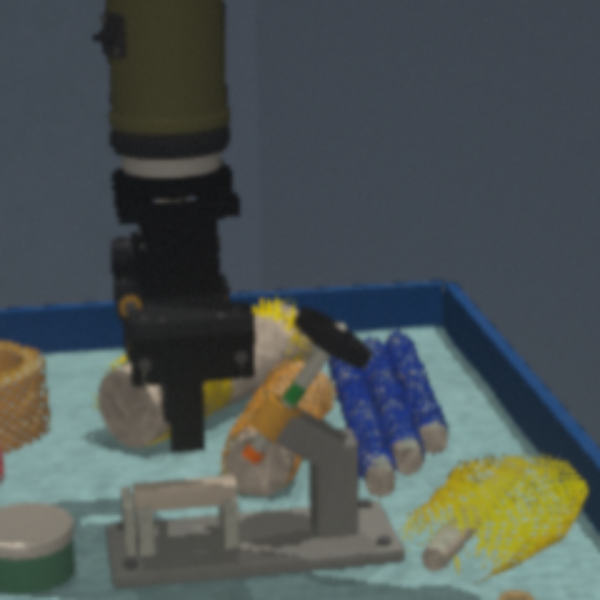

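The arm stands vertical with about 30 mm between the gripper body and the wheel. I'll go on down and grip.

Emit:
creep_tool(
  ticks={"sx": [-0.001, -0.001, -0.001, -0.001, -0.001, -0.001, -0.001, -0.001, -0.001, -0.001, -0.001, -0.001, -0.001], "sy": [0, 0, 0, 0, 0, 0, 0, 0, 0, 0, 0, 0, 0], "sz": [0.02, 0.04, 0.0495, 0.0495, 0.0495, 0.0495, 0.0495, 0.0495, 0.0495, 0.0495, 0.0495, 0.0495, 0.0495], "spin": [0, 0, 0, 0, 0, 0, 0, 0, 0, 0, 0, 0, 0], "aperture": [0.5, 0.5, 0.5, 0.5, 0.5, 0.1, 0.1, 0.1, 0.1, 0.1, 0.1, 0.1, 0.1]},
  grip_n=25,
)

```text
time: 22.45
position: [0.59, -0.3526, 0.0417]
tool_rot: [3.139, 0.125, 0.0]
ft_force: [-0.2, 0.9, 2.7]
grip_width: 0.187
grip_force: 25.0
```

```bash
python3 -c "
from h import *
go(fix(.03,0,.043),.08)"
```

```text
yaw 0.08 shift [ 0.0003  0.0004 -0.0013] turn -0.0 tilt [ 2.e-04 -2.e-04 -1.e+00]
```

Emit:
creep_tool(
  ticks={"sx": [0, 0, 0, 0, 0, 0, 0, 0], "sy": [0, 0, 0, 0, 0, 0, 0, 0], "sz": [-0.005, -0.015, -0.03, -0.05, -0.07, -0.09, -0.09, -0.09], "spin": [0, 0, 0, 0, 0, 0, 0, 0], "aperture": [0.1, 0.1, 0.1, 0.1, 0.1, 0.1, 0.1, 0.1]},
)

```text
time: 23.25
position: [0.5903, -0.3526, 0.1323]
tool_rot: [3.138, 0.125, 0.002]
ft_force: [-0.3, -0.4, -1.1]
grip_width: 0.188
grip_force: 25.0
```

```bash
python3 -c "
from h import *
go([.5737,-.1245,.13],.2)"
```

```text
yaw 0.08 shift [ 0.0017 -0.2287  0.0021] turn -0.12 tilt [ 0.0012 -0.001  -1.    ]
```

The rows are not in the units I measure in: turns go in shares of 4 rad. I convert before sending: -0.12 rad / 4 = -0.03.

Emit:
creep_tool(
  ticks={"sx": [0, 0, 0, 0, 0, 0, 0.001, 0.0017, 0.0017, 0.0017, 0.0017, 0.0017], "sy": [-0.01, -0.03, -0.06, -0.09, -0.12, -0.15, -0.18, -0.205, -0.22, -0.2287, -0.2287, -0.2287], "sz": [0, 0, 0, 0, 0, 0, 0, 0.001, 0.002, 0.002, 0.002, 0.002], "spin": [0, -0.005, -0.01, -0.015, -0.02, -0.025, -0.03, -0.03, -0.03, -0.03, -0.03, -0.03], "aperture": [0.1, 0.1, 0.1, 0.1, 0.1, 0.1, 0.1, 0.1, 0.1, 0.1, 0.1, 0.1]},
)

```text
time: 24.45
position: [0.5733, -0.1258, 0.1293]
tool_rot: [3.125, 0.311, -0.0]
ft_force: [-0.4, -0.9, -1.6]
grip_width: 0.185
grip_force: 25.0
```

```bash
python3 - <<'E'
from h import *
s=vision.get_image("side")[:,:,::-1];t=vision.get_image("top")[:,:,::-1]
cv2.imwrite("pics/c7.png",np.hstack([cv2.resize(s[180:420,190:430],(400,400)),cv2.resize(t[140:380,180:420],(400,400))]))
go([.5737,-.1245,.011],.2)
E
```

```text
yaw 0.197 shift [ 0.0007 -0.0017  0.1183] turn -0.003 tilt [-1.e-04 -7.e-04 -1.e+00]
```

View pics/c7.png

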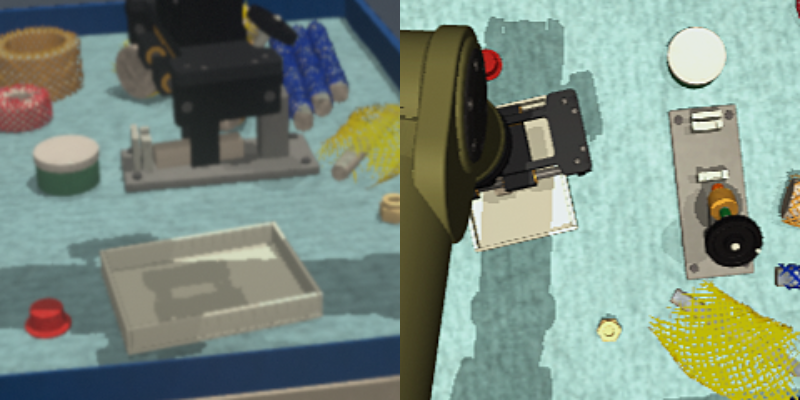

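The block is held level over the tray and the saddles are empty. I'll lower it, finishing slowly.

Emit:
creep_tool(
  ticks={"sx": [0, 0, 0, 0, 0, 0, 0, 0, 0], "sy": [-0.001, -0.001, -0.001, -0.001, -0.001, -0.001, -0.001, -0.001, -0.001], "sz": [0.02, 0.05, 0.08, 0.1, 0.11, 0.116, 0.118, 0.118, 0.118], "spin": [0, 0, 0, 0, 0, 0, 0, 0, 0], "aperture": [0.1, 0.1, 0.1, 0.1, 0.1, 0.1, 0.1, 0.1, 0.1]},
)

```text
time: 25.45
position: [0.5741, -0.1236, 0.0125]
tool_rot: [3.125, 0.313, 0.003]
ft_force: [0.7, -0.1, -0.5]
grip_width: 0.188
grip_force: 25.0
```

Emit:
creep_tool(
  ticks={"sx": [0, 0, 0, 0, 0], "sy": [0, 0, 0, 0, 0], "sz": [0.001, 0.002, 0.003, 0.003, 0.003], "spin": [0, 0, 0, 0, 0], "aperture": [0.1, 0.1, 0.1, 0.1, 0.1]},
)

```text
time: 25.95
position: [0.5731, -0.1234, 0.0084]
tool_rot: [3.126, 0.313, -0.0]
ft_force: [0.3, -0.1, -1.4]
grip_width: 0.187
grip_force: 25.0
```

```bash
python3 -c "
from h import *
for i in range(1):print(ctrl.get_state()['position'])"
```

```text
[ 0.57314556 -0.12338318  0.00839121]
```

Emit:
creep_tool(
  ticks={"sx": [0, 0, 0, 0], "sy": [0, 0, 0, 0], "sz": [0.0005, 0.001, 0.001, 0.001], "spin": [0, 0, 0, 0], "aperture": [0.1, 0.1, 0.1, 0.1]},
)

```text
time: 26.35
position: [0.5732, -0.1234, 0.0074]
tool_rot: [3.126, 0.313, -0.0]
ft_force: [1.2, -0.0, -1.3]
grip_width: 0.19
grip_force: 25.0
```

Emit:
creep_tool(
  ticks={"sx": [0, 0, 0, 0], "sy": [0, 0, 0, 0], "sz": [0.0005, 0.001, 0.001, 0.001], "spin": [0, 0, 0, 0], "aperture": [0.1, 0.1, 0.1, 0.1]},
)

```text
time: 26.75
position: [0.5732, -0.1234, 0.0064]
tool_rot: [3.126, 0.313, -0.0]
ft_force: [-0.8, -0.5, -0.3]
grip_width: 0.186
grip_force: 25.0
```

Emit:
creep_tool(
  ticks={"sx": [0, 0, 0], "sy": [0, 0, 0], "sz": [0.0005, 0.0005, 0.0005], "spin": [0, 0, 0], "aperture": [0.1, 0.1, 0.1]},
)

```text
time: 27.05
position: [0.5732, -0.1234, 0.0059]
tool_rot: [3.126, 0.313, -0.0]
ft_force: [1.3, -0.1, -1.1]
grip_width: 0.188
grip_force: 25.0
```

Emit:
creep_tool(
  ticks={"sx": [0, 0, 0], "sy": [0, 0, 0], "sz": [0.0005, 0.0005, 0.0005], "spin": [0, 0, 0], "aperture": [0.1, 0.1, 0.1]},
)

```text
time: 27.35
position: [0.5733, -0.1234, 0.0056]
tool_rot: [3.126, 0.313, 0.0]
ft_force: [-0.6, 0.1, 1.9]
grip_width: 0.186
grip_force: 25.0
```

Emit:
creep_tool(
  ticks={"sx": [0, 0, 0], "sy": [0, 0, 0], "sz": [0.0005, 0.0005, 0.0005], "spin": [0, 0, 0], "aperture": [0.1, 0.1, 0.1]},
)

```text
time: 27.65
position: [0.5733, -0.1234, 0.0057]
tool_rot: [3.126, 0.313, 0.0]
ft_force: [-1.8, 0.9, 5.0]
grip_width: 0.187
grip_force: 25.0
```

Emit:
creep_tool(
  ticks={"sx": [0, 0, 0], "sy": [0, 0, 0], "sz": [0.0003, 0.0003, 0.0003], "spin": [0, 0, 0], "aperture": [0.1, 0.1, 0.1]},
)

```text
time: 27.95
position: [0.5732, -0.1234, 0.0056]
tool_rot: [3.125, 0.313, -0.0]
ft_force: [-3.0, 0.6, 7.4]
grip_width: 0.187
grip_force: 25.0
```

Contact with the floor at TCP 5.6 mm, as predicted. I'll open the fingers, rise and look.

Emit:
creep_tool(
  ticks={"sx": [0, 0, 0, 0, 0, 0, 0, 0, 0, 0, 0, 0, -0.04, -0.08, -0.1, -0.1, -0.1, -0.1], "sy": [0, 0, 0, 0, 0, 0, 0, 0, 0, 0, 0, 0, -0.04, -0.08, -0.12, -0.14, -0.14, -0.14], "sz": [-0.0005, -0.0005, -0.0005, -0.0005, -0.0005, -0.005, -0.02, -0.05, -0.09, -0.13, -0.17, -0.2, -0.2, -0.2, -0.2, -0.2, -0.2, -0.2], "spin": [0, 0, 0, 0, 0, 0, 0, 0, 0, 0, 0, 0, 0, 0, 0, 0, 0, 0], "aperture": [0.25, 0.3, 0.45, 0.45, 0.45, 0.45, 0.45, 0.45, 0.45, 0.45, 0.45, 0.45, 0.45, 0.45, 0.45, 0.45, 0.45, 0.45]},
)

```text
time: 29.75
position: [0.4478, -0.0059, 0.206]
tool_rot: [3.124, 0.315, 0.003]
ft_force: [0.5, -0.6, -0.2]
grip_width: 0.447
grip_force: 0.0
```

```bash
python3 -W ignore - <<'E'
from h import *
s=vision.get_image("side")[:,:,::-1];t=vision.get_image("top")[:,:,::-1]
cv2.imwrite("pics/c8.png",np.hstack([cv2.resize(s[180:420,190:430],(400,400)),cv2.resize(t[140:380,180:420],(400,400))]))
spin(8)
E
```

```text
orange 41 [314.9  249.17]
orange 39 [320.31 241.33]
out mm 16.806414332187583 perp px -0.0030950683331275918
```

View pics/c8.png

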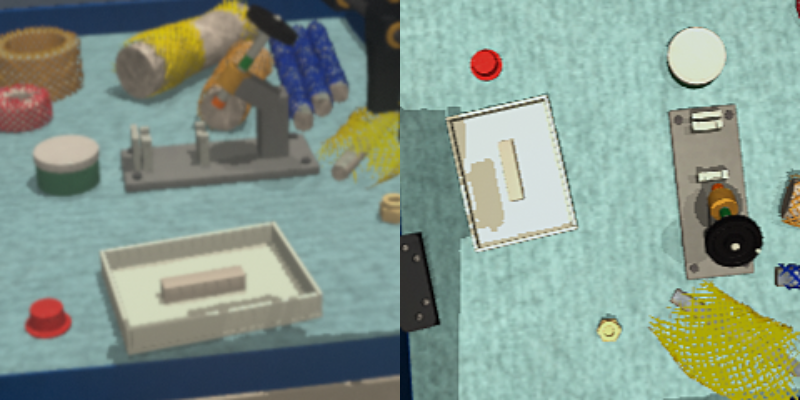

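The block lies flat in the tray, at (510,170) in the top crop. The spindle is still backed off, the tin, nut and plug are where they were, and the robot is clear.

```bash
python3 -c "
from bench import ctrl, vision, close_job
print(close_job())"
```

```text
the job is handed in; nothing more can be done
None
```

The job is handed in at about 30 s of the 72 s limit: the handwheel is backed off about 16.8 mm (roughly 4.4 rad, 0.7 turn) with the green band clear of the brass nut, the block was set down flat in the white tray, and the tin, nut and plug look untouched in the last pictures.

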